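Sort the Petri-dish tins by feel for the sterilising run

ROBOT

A 6-joint arm with a two-finger parallel gripper is mounted at the origin on the work surface. World frame = base frame: x ahead of the robot, y to its left, z up, the work surface at z = 0. Lengths are in mm, angles in rad, forces in N, time in s.
With the tool pointing down it reaches from about 275 to 850 mm from the base axis. Payload 5.2 kg.
Tool frame: the origin (TCP) lies on the centre line of the jaws, within the pads' length; the fingertips stand 11 mm ahead of it and the grasp point (between the pads) lies 8 mm behind it; z points along the fingers, y is the line along which they close (so a half turn about z gives the same grasp; the last joint's range is limited). The gripper opens to 85 mm and grips with 20 to 120 N. Pads are 22 mm wide; open, the fingers measure 114 mm over their backs; the gripper's body (76 mm by 85 mm) begins 54 mm behind the grasp point. The pads swing forward as they close: fully open they stand 13 mm farther back than shut.
Start: joints at [-1.491, 0.259, 1.535, -0, 1.348, -0.203], TCP at [153.496, -528.152, 242.31] pointing down, gripper open.
Joint ranges: [-3.14, 3.14], [-0.91, 2.08], [0.19, 2.58], [-1.22, 4.36], [0.22, 2.71], [-3.12, 3.12]. Speed limits (rad/s): [2.57, 2.57, 3.14, 3.14, 3.14, 3.14].

INTERFACE

Orientations are given as a 3x3 rotation matrix whose columns are the frame's x, y, z axes.
In Python, from rig import read_state, read_camera, job_done gives the robot as it stands. The module is installed in compiled form; this text tells all that it offers.
- The arm moves only by the tool drive_tool, never from a script. Its argument "series" is a list of rows, each a list of 7 numbers: the shift along the world's x, y, z each as a share of 30 mm, from -1 to 1, then the turn, a rotation vector about the world's x, y, z each as a share of 8 degrees, from -1 to 1, then the opening, from 0 (shut) to 1 (fully open). In form: [[dx, dy, dz, ax, ay, az, claw], ...]. A call has 1 to 12 rows; each row shifts and turns the commanded pose from where the row before left it; what a row does not reach is not made up. A row lasts 1/8 s, in which the tool goes at most 62.5 mm and 10.7 degrees, less where a joint would pass 70% of its speed; a pose out of reach is approached as far as the arm can. A call with a number of a shift or a turn outside -1 to 1 is refused whole. A call with a gripper value outside its range is refused whole. The fingers move at their own pace and stop on an object; the grip force is fixed at half the most. Time passes only in rows, so rows that do not move let the fingers close. It gives the time, the measured TCP pose, the force, the opening and the grip force at its end, in the units of the state.
- read_state(): the state, without advancing time (a new reading comes with each control period).
- read_camera(name): name is "scene" or "side" or "wrist"; returns a dict with "pixels" (480x640x3 uint8, red, green, blue), "z_map" (480x640 float32, mm along the optical axis (not along the pixel's ray), 0 where there is no reading), "K" (3x3 intrinsics, pixels), "view" (4x4, takes a point from world to camera coordinates); the wrist camera has in their place "tool_from_camera" (4x4, takes a point from camera to tool coordinates, whose origin is the TCP and whose axes are the flange's). Camera axes: x right, y down, z forward; pixel columns grow to the right and rows downward; lengths in mm; the calibration is good to about 2 mm. The wrist camera is an equidistant fisheye: a pixel r from the principal point sees the ray r / f radians off the axis. A picture is of the moment at which its call begins: read the wrist's pose just before it.
- job_done(): hands the job in; it is judged then, once.
The state is a dict: "clock": time; "joint_pos": joint angles; "joint_vel": joint speeds; "effort": joint torques, N m; "tool_pos": TCP position; "eef_rot": TCP orientation; "wrist_force": force on the tool from outside, world axes, zero at the start; "moment": the same for the moment, N m; "finger_gap": finger opening in mm; "grasp_force": force on a finger pad.
Only numpy, scipy, OpenCV 4.12 (cv2) and the standard library are available. Lean on these libraries where they do the work, as an engineer would, in place of code of your own. Each camera call takes 0.05 s, during which the arm holds its last target. There are 200 camera calls.

TASK

The three closed steel Petri-dish tins look alike, but one is full, one half full and one empty: nudge them to feel which is which. Slide the full tin into the oven's loading tray, through the open end that faces it, until it stands home against the cross plate, slide the empty one wholly onto the blue filling mat, and leave the half-full one standing about where it is (a nudge of a few centimetres does not matter). There is glass inside, so keep the tins upright and on the bench, ease the full one against the plate without ramming it, and leave everything else alone.

Things in the scene. Friction and masses are not known exactly. Their poses are not given: they have to be found in the camera images.
- tin_a: Left (+y) one of a row of three closed, upright, round stainless tins that look alike: 90 mm diameter, 86 mm high, flat lid that stays on. Origin: centre of its underside, z up. Which one is full (about 0.73 kg), half full (0.47 kg) or empty (0.21 kg) varies and cannot be seen. Sliding it takes a push in proportion to its weight. Pushed no higher than 50 mm it does not tip.
- tin_b: Middle one of a row of three closed, upright, round stainless tins that look alike: 90 mm diameter, 86 mm high, flat lid that stays on. Origin: centre of its underside, z up. Which one is full (about 0.73 kg), half full (0.47 kg) or empty (0.21 kg) varies and cannot be seen. Sliding it takes a push in proportion to its weight. Pushed no higher than 50 mm it does not tip.
- tin_c: Right (-y) one of a row of three closed, upright, round stainless tins that look alike: 90 mm diameter, 86 mm high, flat lid that stays on. Origin: centre of its underside, z up. Which one is full (about 0.73 kg), half full (0.47 kg) or empty (0.21 kg) varies and cannot be seen. Sliding it takes a push in proportion to its weight. Pushed no higher than 50 mm it does not tip.
- oven_tray: Oven loading tray, bright steel, fixed, at one end of the bare strip ahead of the tins. 200 mm long, both ends open; two side walls and a cross plate in the middle, all 32 mm high and 4 mm thick; 130 mm wide inside; thin floor level with the bench. Origin at the foot of the cross plate's centre; own x along the tray (roughly world y). A tin touching the plate has its centre at own x = +/-47 mm.
- fill_mat: Blue square filling mat, 170 x 170 mm, 1 mm thin, fixed flat on the bench at the end of the bare strip opposite the tray (which of the two is left changes from start to start), nothing to bump against. Origin at its centre, axes along its edges.
- bench: The white bench top, top face at z = 0; all tins stand on it (also in the tray and on the mat). A tin slides on it with a force of roughly 0.4 to 1.3 times its weight: the same factor for all three tins, but another one at each start. Ahead (+x) of the row of tins a strip of bare bench about 150 mm wide runs along y from the tray to the mat.
- dish_stack: Bystander: stack of five glass Petri dishes, 78 mm diameter, 75 mm high. Origin: centre of its underside.
- tube_rack: Bystander: white rack of glass test tubes, 80 x 240 mm (long side along own y), 165 mm high. Origin: centre of its underside.
- burner: Bystander: unlit glass spirit lamp with white cap, 76 mm diameter, 86 mm high. Origin: centre of its underside.
- brown_bottle: Bystander: amber bottle, 68 mm diameter, 150 mm high. Origin: centre of its underside.
- beaker: Bystander: glass beaker, 80 mm diameter, 110 mm high. Origin: centre of its underside.
- orange_cap: Bystander: loose orange screw cap, 34 mm diameter, 18 mm high. Origin: centre of its underside.
Not all that is in view belongs to the job. Leave any purple or yellow look-alike of the tin_c alone.

How it is judged:
By the outcome, as a careful person would: the job done as asked, in the order asked, and still so for the second after the job is handed in, with the robot touching nothing.
It also fails if it takes over 72 s, if anything falls off the work surface, if the arm or the gripper's body presses on something with over 40 N, if the wrist force passes 120 N, or if a joint passes its speed limit or range.

## Working session

There is one attempt and no reset: what is moved stays moved. The work goes in short steps, Python scripts to look and compute and a tool call to move; the robot and the scene stay as the last step left them, time stands still between calls to the robot, and variables do not carry over. Pictures are saved under pics/ and viewed, at most 10 in all, crops included, and the job is handed in when it is done.

Besides the shell and the picture viewer there is one more tool, called as name(argument=value, ...), one argument or row to a line, values as JSON. drive_tool: Moves the arm, as the interface text tells. Its arguments: {"type":"object","properties":{"series":{"type":"array","items":{"type":"array","items":{"type":"number","minimum":-1,"maximum":1}}}},"required":["series"]}

```bash
mkdir -p pics; cat > h.py <<'E'
import numpy as np, cv2
from rig import read_state, read_camera, job_done
def cloud(c):
    z=c["z_map"];K=c["K"];v,u=np.mgrid[0:480,0:640]
    P=np.stack([(u-K[0,2])/K[0,0]*z,(v-K[1,2])/K[1,1]*z,z,np.ones_like(z)],-1)
    return (P@np.linalg.inv(c["view"]).T)[...,:3]
def plane(c,u,v,h):
    T=np.linalg.inv(c["view"]);d=T[:3,:3]@np.linalg.inv(c["K"])@np.array([u,v,1.]);o=T[:3,3]
    return o+d*(h-o[2])/d[2]
E
python3 - <<'E'
from h import *
s=read_state();print(s["clock"],s["tool_pos"],s["eef_rot"],s["wrist_force"],s["finger_gap"])
for n in("scene","side"):
    c=read_camera(n);cv2.imwrite(f"pics/{n}0.png",c["pixels"][...,::-1]);np.savez(n+"0.npz",**c)
    T=np.linalg.inv(c["view"]);print(n,T[:3,3],T[:3,2])
E
```

```text
0.0 [ 153.46141822 -527.62718942  241.46792434] [[ 9.60269504e-01  2.79074297e-01 -1.29913233e-04]
 [ 2.79074057e-01 -9.60267825e-01  1.83692312e-03]
 [ 3.87886532e-04 -1.80019667e-03 -9.99998304e-01]] [ 0.66677706 -0.68760386  0.37733962] 85.29887614197223
scene [ 941.26209253 -589.32693347 1295.14365059] [-0.30091558  0.41428585 -0.85896277]
side [ 396.85310941 -697.67483626  872.54052614] [ 0.10556823  0.63830901 -0.76250702]
```

View pics/scene0.png

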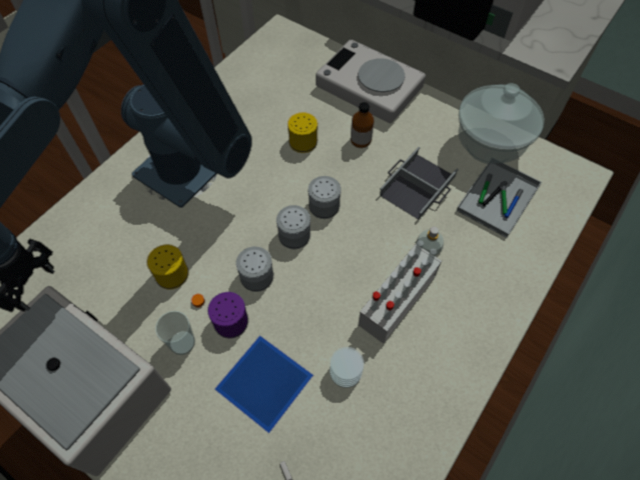

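View pics/side0.png

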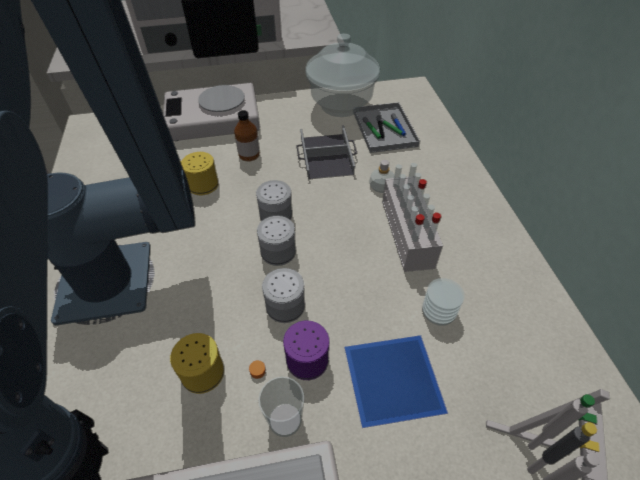

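The scene view shows tins a/b/c with lids at about (324,190), (293,219) and (255,262), the tray at (419,183) and the mat at (264,383). A purple look-alike stands at (228,314) next to tin c. The side view agrees.

```bash
python3 - <<'E'
from h import *
D={n:dict(np.load(n+"0.npz")) for n in("scene","side")}
seeds={"scene":dict(a=(324,186),b=(293,216),c=(255,260),purple=(228,306),yel=(303,128),yel2=(168,262),disk=(347,360),cap=(198,299)),
"side":dict(a=(274,192),b=(276,230),c=(284,284),purple=(306,340),yel=(199,162),yel2=(196,358),disk=(444,296),cap=(257,368))}
for n,c in D.items():
    P=cloud(c);v=c["z_map"]>0
    for k,(u,w) in seeds[n].items():
        z0=np.median(P[w-4:w+5,u-4:u+5,2]); p0=np.median(P[w-4:w+5,u-4:u+5].reshape(-1,3),0)
        m=v&(abs(P[...,2]-z0)<7)&(np.hypot(*(P[...,:2]-p0[:2]).transpose(2,0,1))<75)
        _,l=cv2.connectedComponents(m.astype(np.uint8)); m=l==l[w,u]
        q=P[m][:,:2].astype(np.float32);ctr,r=cv2.minEnclosingCircle(q)
        print(n,k,"top",round(z0,1),"c",np.round(ctr,1),"r",round(r,1),"mean",q.mean(0).round(1))
    hsv=cv2.cvtColor(c["pixels"],cv2.COLOR_RGB2HSV)
    m=cv2.inRange(hsv,(100,150,60),(120,255,255));_,l,st,_=cv2.connectedComponentsWithStats(m);i=1+st[1:,4].argmax()
    cn=cv2.findContours((l==i).astype(np.uint8),0,2)[0][0]
    q=np.array([plane(c,*p,1)[:2] for p in cn[:,0]],np.float32);print(n,"mat",cv2.minAreaRect(q))
    # tray walls & rack etc: grid points higher than 15
    R=(P[...,0]>350)&(P[...,0]<750)&(P[...,1]>0)&(P[...,1]<480)&(P[...,2]>15)&(P[...,2]<45)&v
    R=R.astype(np.uint8);_,l,st,ce=cv2.connectedComponentsWithStats(R)
    for i in range(1,len(st)):
        if st[i,4]>40:
            q=P[l==i][:,:2].astype(np.float32);print(n,"blob",st[i],q.min(0).round(),q.max(0).round(),cv2.minAreaRect(q))
    R=(P[...,0]>540)&(P[...,0]<850)&(P[...,1]>-350)&(P[...,1]<350)&(P[...,2]>45)&v
    _,l,st,ce=cv2.connectedComponentsWithStats(R.astype(np.uint8))
    for i in range(1,len(st)):
        if st[i,4]>40:
            q=P[l==i];print(n,"tall",st[i],q.min(0).round(),q.max(0).round())
E
python3 - <<'E'
import cv2
a=cv2.imread('pics/scene0.png')[120:300,260:460];b=cv2.imread('pics/side0.png')[90:250,230:430]
a=cv2.resize(a,None,fx=2,fy=2,interpolation=2);b=cv2.resize(b,(400,360),interpolation=cv2.INTER_CUBIC)
cv2.imwrite('pics/tray.png',cv2.hconcat([a,b]))
E
```

```text
scene a top 85.7 c [434.7 140. ] r 48.8 mean [436.7 138.8]
scene b top 85.7 c [423.4  11.7] r 47.7 mean [426.1   9.3]
scene c top 84.9 c [ 420.2 -149.7] r 47.5 mean [ 422.  -151.9]
scene purple top 86.0 c [ 448.3 -288.2] r 47.2 mean [ 449.1 -290.6]
scene yel top 84.9 c [243.2 298.4] r 48.1 mean [244.4 297.2]
scene yel2 top 85.8 c [ 231.3 -275.2] r 47.6 mean [ 232.5 -278.4]
scene disk top 73.5 c [ 759.3 -228.1] r 39.7 mean [ 760.  -229.1]
scene cap top 16.3 c [ 343.6 -296.6] r 18.9 mean [ 344.3 -296.2]
scene mat ((613.694091796875, -360.90618896484375), (165.60850524902344, 165.1097869873047), 88.67631530761719)
scene blob [350 132  23  14 144] [359. 373.] [421. 427.] ((396.50299072265625, 393.4044189453125), (67.47997283935547, 36.62738800048828), 32.98728561401367)
scene blob [379 147  79  70 710] [528. 256.] [710. 463.] ((618.2305908203125, 360.5513916015625), (203.0279083251953, 180.74298095703125), 87.48617553710938)
scene blob [308 200  32  17 192] [404.  94.] [483. 162.] ((451.12457275390625, 119.38813781738281), (88.6519775390625, 40.67628860473633), 36.96198272705078)
scene b
[... 1278 characters left out ...]
2866210938)
side blob [369 169  18  21 213] [710. 160.] [749. 225.] ((728.2896728515625, 191.17288208007812), (34.76328659057617, 65.47512817382812), 13.692952156066895)
side blob [273 205  20  13  80] [425.  96.] [478. 132.] ((455.4235534667969, 108.36370849609375), (62.860755920410156, 15.608891487121582), 31.79857063293457)
side blob [258 206  14  13  64] [389.  97.] [419. 142.] ((400.618896484375, 117.98069763183594), (9.305188179016113, 52.18461608886719), 35.3961181640625)
side tall [378 160  13  19 174] [729. 177.  45.] [766. 212.  87.]
side tall [ 384  163   59   98 3576] [ 714. -116.   45.] [798. 179. 165.]
side tall [ 425  278   40   38 1121] [ 719. -269.   45.] [ 798. -189.   77.]
```

View pics/tray.png

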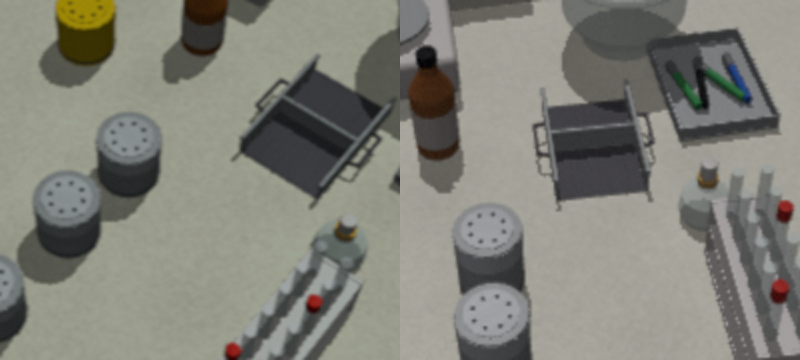

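Tins a, b and c are at about (435,140), (424,11) and (420,-150). The tray centre is near (618,360) and the mat near (612,-361). I'll push with a half-open two-finger cradle, starting behind tin c.

drive_tool(
  series=[
    [0.45, 0.9, 0, 0, 0, -0.17, 0.6],
    [0.45, 0.9, 0, 0, 0, -0.17, 0.6],
    [0.45, 0.9, 0, 0, 0, -0.17, 0.6],
    [0.45, 0.9, 0, 0, 0, -0.17, 0.6],
    [0.45, 0.9, 0, 0, 0, -0.17, 0.6],
    [0.45, 0.9, 0, 0, 0, -0.17, 0.6],
    [0.45, 0.9, 0, 0, 0, -0.17, 0.6],
    [0.45, 0.9, 0, 0, 0, -0.17, 0.6],
    [0.45, 0.9, 0, 0, 0, -0.17, 0.6],
    [0.45, 0.9, 0, 0, 0, -0.17, 0.6],
    [0.45, 0.9, 0, 0, 0, -0.17, 0.6],
    [0.45, 0.9, 0, 0, 0, -0.17, 0.6],
  ],
)

```text
clock: 1.6
tool_pos: [315.6, -203.0, 242.1]
eef_rot: [[1.0, -0.003, -0.0], [-0.003, -1.0, 0.0], [-0.0, -0.0, -1.0]]
wrist_force: [0.0, 0.5, 0.3]
finger_gap: 51.4
grasp_force: 0.0
```

drive_tool(
  series=[
    [0.5, 0.9, 0, 0, 0, 0, 0.6],
    [0.5, 0.9, 0, 0, 0, 0, 0.6],
    [0, 0, -1, 0, 0, 0, 0.6],
    [0, 0, -1, 0, 0, 0, 0.6],
    [0, 0, -1, 0, 0, 0, 0.6],
    [0, 0, -1, 0, 0, 0, 0.6],
    [0, 0, -1, 0, 0, 0, 0.6],
    [0, 0, -0.8, 0, 0, 0, 0.6],
    [0, 0, -0.5, 0, 0, 0, 0.6],
    [0, 0, 0, 0, 0, 0, 0.6],
    [0, 0, 0, 0, 0, 0, 0.6],
  ],
)

```text
clock: 2.98
tool_pos: [345.7, -150.3, 53.7]
eef_rot: [[1.0, -0.002, 0.0], [-0.002, -1.0, -0.0], [0.0, 0.0, -1.0]]
wrist_force: [0.5, -0.7, 0.3]
finger_gap: 51.1
grasp_force: 0.0
```

drive_tool(
  series=[
    [0, 0, -0.7, 0, 0, 0, 0.6],
    [0.3, 0, 0, 0, 0, 0, 0.6],
    [0.3, 0, 0, 0, 0, 0, 0.6],
    [0.1, 0, 0, 0, 0, 0, 0.6],
    [0.1, 0, 0, 0, 0, 0, 0.6],
    [0.1, 0, 0, 0, 0, 0, 0.6],
    [0.1, 0, 0, 0, 0, 0, 0.6],
    [0.1, 0, 0, 0, 0, 0, 0.6],
  ],
)

```text
clock: 3.98
tool_pos: [378.7, -150.2, 33.3]
eef_rot: [[1.0, -0.001, -0.0], [-0.001, -1.0, -0.001], [-0.0, 0.001, -1.0]]
wrist_force: [-5.7, -0.1, 8.7]
finger_gap: 51.0
grasp_force: 0.0
```

drive_tool(
  series=[
    [0.1, 0, 0, 0, 0, 0, 0.6],
  ],
)

```text
clock: 4.1
tool_pos: [381.7, -150.2, 33.3]
eef_rot: [[1.0, -0.001, -0.0], [-0.001, -1.0, -0.001], [-0.0, 0.001, -1.0]]
wrist_force: [-4.4, 0.5, 7.9]
finger_gap: 50.9
grasp_force: 0.0
```

drive_tool(
  series=[
    [0.1, 0, 0, 0, 0, 0, 0.6],
  ],
)

```text
clock: 4.22
tool_pos: [384.8, -150.3, 33.4]
eef_rot: [[1.0, -0.001, 0.0], [-0.001, -1.0, -0.001], [0.0, 0.001, -1.0]]
wrist_force: [-5.0, -0.5, 9.6]
finger_gap: 51.1
grasp_force: 0.0
```

drive_tool(
  series=[
    [0.1, 0, 0, 0, 0, 0, 0.6],
  ],
)

```text
clock: 4.35
tool_pos: [387.8, -150.3, 33.4]
eef_rot: [[1.0, -0.001, 0.0], [-0.001, -1.0, -0.001], [0.0, 0.001, -1.0]]
wrist_force: [-5.3, 0.2, 8.6]
finger_gap: 51.4
grasp_force: 0.0
```

drive_tool(
  series=[
    [0.1, 0, 0, 0, 0, 0, 0.6],
  ],
)

```text
clock: 4.47
tool_pos: [390.8, -150.3, 33.4]
eef_rot: [[1.0, -0.001, 0.0], [-0.001, -1.0, -0.001], [0.0, 0.001, -1.0]]
wrist_force: [-5.0, 0.0, 7.9]
finger_gap: 51.2
grasp_force: 0.0
```

drive_tool(
  series=[
    [0, 0, 0, 0, 0, 0, 0.6],
  ],
)

```text
clock: 4.6
tool_pos: [391.2, -150.4, 33.4]
eef_rot: [[1.0, -0.001, 0.001], [-0.001, -1.0, -0.001], [0.001, 0.001, -1.0]]
wrist_force: [-2.7, 0.3, 7.5]
finger_gap: 50.9
grasp_force: 0.0
```

```bash
python3 - <<'E'
from h import *
s=read_state();print(s["wrist_force"],s["moment"])
c=read_camera("side");a=cv2.resize(c["pixels"][180:380,180:420,::-1],(480,400),interpolation=2)
w=read_camera("wrist");b=cv2.resize(w["pixels"][...,::-1],(320,240))
cv2.imwrite("pics/n1.png",cv2.hconcat([a,cv2.copyMakeBorder(b,0,160,0,0,0)]))
E
```

```text
[-2.73270472  0.3014347   7.51913597] [0.14316667 0.32205837 0.00235195]
```

View pics/n1.png

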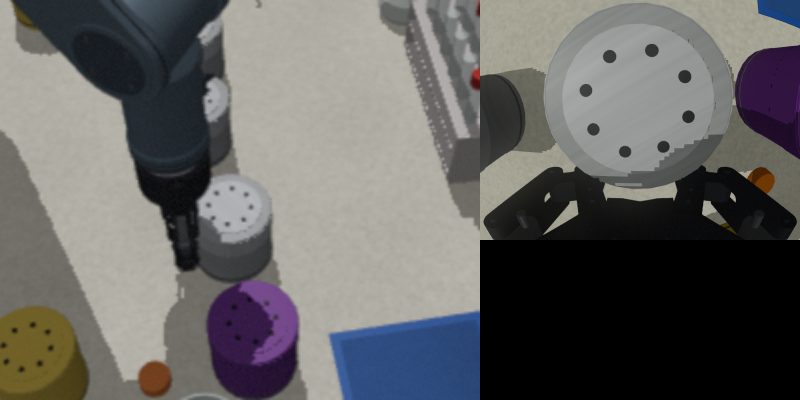

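The gripper body seems to rest on the lid, since Fz is about 8 N. I'll lift 8 mm and measure again.

drive_tool(
  series=[
    [-0.2, 0, 0.25, 0, 0, 0, 0.5],
    [0, 0, 0, 0, 0, 0, 0.5],
    [0, 0, 0, 0, 0, 0, 0.5],
  ],
)

```text
clock: 5.08
tool_pos: [384.8, -150.3, 40.1]
eef_rot: [[1.0, -0.002, 0.001], [-0.002, -1.0, -0.0], [0.001, 0.0, -1.0]]
wrist_force: [0.6, -0.7, -0.7]
finger_gap: 42.3
grasp_force: 0.0
```

drive_tool(
  series=[
    [0.2, 0, 0, 0, 0, 0, 0.5],
    [0.1, 0, 0, 0, 0, 0, 0.5],
  ],
)

```text
clock: 5.32
tool_pos: [393.8, -150.1, 39.7]
eef_rot: [[1.0, -0.002, -0.0], [-0.002, -1.0, 0.0], [-0.0, -0.0, -1.0]]
wrist_force: [-1.4, 0.2, 1.1]
finger_gap: 42.6
grasp_force: 0.0
```

drive_tool(
  series=[
    [0.1, 0, 0, 0, 0, 0, 0.5],
  ],
)

```text
clock: 5.45
tool_pos: [396.5, -150.0, 39.6]
eef_rot: [[1.0, -0.002, -0.001], [-0.002, -1.0, 0.0], [-0.001, -0.0, -1.0]]
wrist_force: [-0.8, 1.1, 0.3]
finger_gap: 42.6
grasp_force: 0.0
```

drive_tool(
  series=[
    [0.1, 0, 0, 0, 0, 0, 0.5],
  ],
)

```text
clock: 5.58
tool_pos: [399.6, -150.0, 39.7]
eef_rot: [[1.0, -0.002, -0.0], [-0.002, -1.0, 0.0], [-0.0, -0.0, -1.0]]
wrist_force: [-1.4, 0.6, 0.2]
finger_gap: 42.8
grasp_force: 0.0
```

drive_tool(
  series=[
    [0.1, 0, 0, 0, 0, 0, 0.5],
  ],
)

```text
clock: 5.7
tool_pos: [402.6, -150.1, 39.7]
eef_rot: [[1.0, -0.002, -0.0], [-0.002, -1.0, 0.0], [-0.0, -0.0, -1.0]]
wrist_force: [-0.9, -0.8, 0.7]
finger_gap: 42.8
grasp_force: 0.0
```

drive_tool(
  series=[
    [-0.8, 0, 0, 0, 0, 0, 0.5],
    [-0.8, 0, 0, 0, 0, 0, 0.5],
    [-0.8, 0.9, 0, 0, 0, 0, 0.5],
    [0, 0.9, 0, 0, 0, 0, 0.5],
    [0, 0.9, 0, 0, 0, 0, 0.5],
    [0, 0.9, 0, 0, 0, 0, 0.5],
    [0, 0.9, 0, 0, 0, 0, 0.5],
    [0.5, 0.87, 0, 0, 0, 0, 0.5],
    [0.5, 0, 0, 0, 0, 0, 0.5],
    [0.3, 0, 0, 0, 0, 0, 0.5],
    [0.1, 0, 0, 0, 0, 0, 0.5],
    [0.1, 0, 0, 0, 0, 0, 0.5],
  ],
)

```text
clock: 7.2
tool_pos: [374.6, 10.7, 39.5]
eef_rot: [[1.0, -0.003, -0.002], [-0.003, -1.0, 0.001], [-0.002, -0.0, -1.0]]
wrist_force: [-2.4, 0.1, 1.1]
finger_gap: 42.6
grasp_force: 0.0
```

drive_tool(
  series=[
    [0.1, 0, 0, 0, 0, 0, 0.5],
    [0.1, 0, 0, 0, 0, 0, 0.5],
    [0.1, 0, 0, 0, 0, 0, 0.5],
  ],
)

```text
clock: 7.58
tool_pos: [384.6, 10.9, 39.8]
eef_rot: [[1.0, -0.002, -0.0], [-0.002, -1.0, 0.0], [-0.0, -0.0, -1.0]]
wrist_force: [-2.5, 0.6, -0.7]
finger_gap: 42.7
grasp_force: 0.0
```

drive_tool(
  series=[
    [0.1, 0, 0, 0, 0, 0, 0.5],
  ],
)

```text
clock: 7.7
tool_pos: [387.7, 10.9, 39.8]
eef_rot: [[1.0, -0.002, -0.0], [-0.002, -1.0, -0.0], [-0.0, 0.0, -1.0]]
wrist_force: [-2.7, 1.4, 0.0]
finger_gap: 42.6
grasp_force: 0.0
```

drive_tool(
  series=[
    [0.1, 0, 0, 0, 0, 0, 0.5],
  ],
)

```text
clock: 7.82
tool_pos: [390.7, 10.9, 39.8]
eef_rot: [[1.0, -0.002, -0.0], [-0.002, -1.0, -0.0], [-0.0, 0.0, -1.0]]
wrist_force: [-1.9, 0.0, 0.4]
finger_gap: 42.8
grasp_force: 0.0
```

drive_tool(
  series=[
    [0.1, 0, 0, 0, 0, 0, 0.5],
  ],
)

```text
clock: 7.95
tool_pos: [393.7, 10.9, 39.8]
eef_rot: [[1.0, -0.002, -0.0], [-0.002, -1.0, -0.0], [-0.0, 0.0, -1.0]]
wrist_force: [-2.9, -0.9, -0.4]
finger_gap: 42.9
grasp_force: 0.0
```

drive_tool(
  series=[
    [-0.8, 0, 0, 0, 0, 0, 0.5],
    [-0.8, 0, 0, 0, 0, 0, 0.5],
    [0, 0.85, 0, 0, 0, 0, 0.5],
    [0, 0.85, 0, 0, 0, 0, 0.5],
    [0, 0.85, 0, 0, 0, 0, 0.5],
    [0, 0.85, 0, 0, 0, 0, 0.5],
    [0.4, 0.87, 0, 0, 0, 0, 0.5],
    [0.5, 0, 0, 0, 0, 0, 0.5],
    [0.4, 0, 0, 0, 0, 0, 0.5],
    [0.1, 0, 0, 0, 0, 0, 0.5],
    [0.1, 0, 0, 0, 0, 0, 0.5],
    [0.1, 0, 0, 0, 0, 0, 0.5],
  ],
)

```text
clock: 9.45
tool_pos: [393.0, 138.7, 39.6]
eef_rot: [[1.0, -0.003, -0.001], [-0.003, -1.0, -0.0], [-0.001, 0.0, -1.0]]
wrist_force: [-3.4, 2.2, 0.7]
finger_gap: 42.7
grasp_force: 0.0
```

drive_tool(
  series=[
    [0.1, 0, 0, 0, 0, 0, 0.5],
    [0.1, 0, 0, 0, 0, 0, 0.5],
    [0.1, 0, 0, 0, 0, 0, 0.5],
  ],
)

```text
clock: 9.82
tool_pos: [402.7, 139.1, 39.8]
eef_rot: [[1.0, -0.002, -0.0], [-0.002, -1.0, -0.0], [-0.0, 0.0, -1.0]]
wrist_force: [-3.1, 0.8, 0.4]
finger_gap: 42.5
grasp_force: 0.0
```

drive_tool(
  series=[
    [0.1, 0, 0, 0, 0, 0, 0.5],
  ],
)

```text
clock: 9.95
tool_pos: [405.6, 139.0, 39.8]
eef_rot: [[1.0, -0.002, -0.0], [-0.002, -1.0, -0.0], [-0.0, 0.0, -1.0]]
wrist_force: [-3.5, -0.1, -1.3]
finger_gap: 42.7
grasp_force: 0.0
```

drive_tool(
  series=[
    [0.1, 0, 0, 0, 0, 0, 0.5],
  ],
)

```text
clock: 10.07
tool_pos: [408.6, 138.9, 39.7]
eef_rot: [[1.0, -0.002, -0.0], [-0.002, -1.0, -0.0], [-0.0, 0.0, -1.0]]
wrist_force: [-4.0, 0.2, 0.5]
finger_gap: 42.7
grasp_force: 0.0
```

drive_tool(
  series=[
    [0.1, 0, 0, 0, 0, 0, 0.5],
  ],
)

```text
clock: 10.2
tool_pos: [411.6, 139.0, 39.8]
eef_rot: [[1.0, -0.002, -0.0], [-0.002, -1.0, -0.0], [-0.0, 0.0, -1.0]]
wrist_force: [-3.3, 0.8, -0.1]
finger_gap: 42.8
grasp_force: 0.0
```

Push forces are about 3.6 N for a, 2.5 N for b and 1.1 N for c, so a is full, b half full and c empty. Next I push tin a out into the strip.

drive_tool(
  series=[
    [0.2, 0, 0, 0, 0, 0, 0.5],
    [0.4, 0, 0, 0, 0, 0, 0.5],
    [0.5, 0, 0, 0, 0, 0, 0.5],
    [0.5, 0, 0, 0, 0, 0, 0.5],
    [0.5, 0, 0, 0, 0, 0, 0.5],
    [0.5, 0, 0, 0, 0, 0, 0.5],
    [0.5, 0, 0, 0, 0, 0, 0.5],
    [0.5, 0, 0, 0, 0, 0, 0.5],
    [0.5, 0, 0, 0, 0, 0, 0.5],
    [0.4, 0, 0, 0, 0, 0, 0.5],
    [0.2, 0, 0, 0, 0, 0, 0.5],
    [0.1, 0, 0, 0, 0, 0, 0.5],
  ],
)

```text
clock: 11.7
tool_pos: [555.5, 139.1, 39.8]
eef_rot: [[1.0, -0.002, -0.001], [-0.002, -1.0, -0.0], [-0.001, 0.0, -1.0]]
wrist_force: [-4.8, 0.6, 2.6]
finger_gap: 42.2
grasp_force: 0.0
```

drive_tool(
  series=[
    [-0.5, 0, 0, 0, 0, 0, 0.5],
    [-0.8, 0, 0, 0, 0, 0, 0.5],
    [0, 0, 0, 0, 0, 0, 0.5],
  ],
)

```text
clock: 12.08
tool_pos: [514.3, 139.2, 39.8]
eef_rot: [[1.0, -0.002, -0.001], [-0.002, -1.0, -0.0], [-0.001, 0.0, -1.0]]
wrist_force: [-0.7, 0.4, -0.3]
finger_gap: 42.9
grasp_force: 0.0
```

```bash
cat > loc.py <<'E'
from h import *
import sys
def top(c,p0,zlo=79,zhi=92,R=70):
    P=cloud(c);m=(c["z_map"]>0)&(P[...,2]>zlo)&(P[...,2]<zhi)&(np.hypot(P[...,0]-p0[0],P[...,1]-p0[1])<R)
    q=P[m][:,:2].astype(np.float32)
    return (len(q),)+(cv2.minEnclosingCircle(q) if len(q)>20 else ())
if __name__=="__main__":
    a=np.array(sys.argv[1:],float).reshape(-1,2)
    for n in("scene","side"):
        c=read_camera(n);np.savez(n+"1.npz",**c)
        for p in a: print(n,p,top(c,p))
E
python3 loc.py 610 139 444 11 453 -150
python3 - <<'E'
from h import *
# tray: wall tops z 26..38, project into tray frame for candidate yaw
for n in("scene","side"):
    c=dict(np.load(n+"0.npz"));P=cloud(c)
    m=(c["z_map"]>0)&(P[...,2]>24)&(P[...,2]<40)&(abs(P[...,0]-618)<85)&(abs(P[...,1]-360)<110)
    q=P[m][:,:2]-[618,360]
    left=q[(q[:,0]<-50)&(q[:,0]>-80)];right=q[(q[:,0]>50)&(q[:,0]<80)];mid=q[(abs(q[:,0])<50)]
    for k,s in(("L",left),("R",right)):
        k2=s if 0 else s
        print(n,k,len(s),"x=%.4f*y+%.1f"%tuple(np.polyfit(s[:,1],s[:,0],1)),s[:,1].min(),s[:,1].max())
    print(n,"mid","y=%.4f*x+%.1f"%tuple(np.polyfit(mid[:,0],mid[:,1],1)),len(mid))
E
```

```text
scene [610. 139.] (782, (609.4326171875, 136.0960235595703), 47.14344024658203)
scene [444.  11.] (790, (448.188232421875, 7.882842540740967), 46.88032913208008)
scene [ 453. -150.] (909, (456.35601806640625, -152.9283447265625), 47.047000885009766)
side [610. 139.] (685, (606.7172241210938, 135.3806915283203), 46.87693786621094)
side [444.  11.] (885, (446.775390625, 7.111584186553955), 46.91236877441406)
side [ 453. -150.] (1190, (455.6789245605469, -153.2973175048828), 46.408817291259766)
scene L 161 x=0.0552*y+-65.6 -96.04091808711928 103.09827310673029
scene R 169 x=0.0513*y+67.0 -103.68179068216716 99.06933909724387
scene mid y=-0.0458*x+-0.4 104
side L 126 x=0.0543*y+-67.3 -96.55456094953036 104.27830236010743
side R 120 x=0.0531*y+65.4 -104.31265475900716 97.54302815204517
side mid y=-0.0629*x+-1.5 106
```

drive_tool(
  series=[
    [0, 0, 1, 0, 0, 0.9, 0.5],
    [0, 0, 1, 0, 0, 0.91, 0.5],
    [0, 0, 1, 0, 0, 0.91, 0.5],
    [0.5, -0.5, 0, 0, 0, 0.91, 0.5],
    [0.5, -0.5, 0, 0, 0, 0.91, 0.5],
    [0.5, -0.5, 0, 0, 0, 0.91, 0.5],
    [0.5, -0.5, 0, 0, 0, 0.91, 0.5],
    [0.5, -0.5, 0, 0, 0, 0.91, 0.5],
    [0.5, -0.3, 0, 0, 0, 0.91, 0.5],
    [0, 0, -1, 0, 0, 0.91, 0.5],
    [0, 0, -1, 0, 0, 0.91, 0.5],
    [0, 0, -1, 0, 0, 0.91, 0.5],
  ],
)

```text
clock: 13.68
tool_pos: [607.8, 54.7, 39.2]
eef_rot: [[0.046, 0.999, 0.002], [0.999, -0.046, -0.0], [-0.0, 0.002, -1.0]]
wrist_force: [0.7, -0.5, -0.5]
finger_gap: 42.7
grasp_force: 0.0
```

drive_tool(
  series=[
    [0, 0, 0, 0, 0, 0, 0.5],
  ],
)

```text
clock: 13.8
tool_pos: [605.3, 55.0, 37.6]
eef_rot: [[0.051, 0.999, -0.004], [0.999, -0.051, 0.0], [0.0, -0.004, -1.0]]
wrist_force: [0.4, -0.2, 0.6]
finger_gap: 42.7
grasp_force: 0.0
```

drive_tool(
  series=[
    [0.02, 0.5, 0.08, 0, 0, 0, 0.5],
    [0.02, 0.3, 0, 0, 0, 0, 0.5],
    [0.02, 0.2, 0, 0, 0, 0, 0.5],
    [0.02, 0.4, 0, 0, 0, 0, 0.5],
    [0.02, 0.5, 0, 0, 0, 0, 0.5],
    [0.02, 0.5, 0, 0, 0, 0, 0.5],
    [0.02, 0.5, 0, 0, 0, 0, 0.5],
    [0.02, 0.5, 0, 0, 0, 0, 0.5],
    [0.02, 0.5, 0, 0, 0, 0, 0.5],
    [0.02, 0.5, 0, 0, 0, 0, 0.5],
    [0.02, 0.5, 0, 0, 0, 0, 0.5],
    [0.02, 0.5, 0, 0, 0, 0, 0.5],
  ],
)

```text
clock: 15.3
tool_pos: [613.6, 218.0, 42.1]
eef_rot: [[0.049, 0.999, -0.0], [0.999, -0.049, -0.0], [-0.0, -0.0, -1.0]]
wrist_force: [-1.0, -5.0, 2.3]
finger_gap: 42.6
grasp_force: 0.0
```

```bash
python3 loc.py 612 268
```

```text
scene [612. 268.] (209, (612.5838012695312, 255.16888427734375), 59.45747756958008)
side [612. 268.] (141, (614.3048706054688, 251.88656616210938), 57.026432037353516)
```

drive_tool(
  series=[
    [0, 0.4, -0.06, 0, 0, 0, 0.5],
    [0, 0.3, 0, 0, 0, 0, 0.5],
    [0, 0.2, 0, 0, 0, 0, 0.5],
    [0, 0.1, 0, 0, 0, 0, 0.5],
    [0, 0.1, 0, 0, 0, 0, 0.5],
  ],
)

```text
clock: 16.02
tool_pos: [613.6, 250.0, 40.3]
eef_rot: [[0.05, 0.999, -0.0], [0.999, -0.05, -0.0], [-0.0, -0.0, -1.0]]
wrist_force: [0.2, -3.7, -0.1]
finger_gap: 42.9
grasp_force: 0.0
```

drive_tool(
  series=[
    [0, 0.06, 0, 0, 0, 0, 0.5],
    [0, 0.06, 0, 0, 0, 0, 0.5],
  ],
)

```text
clock: 16.27
tool_pos: [613.7, 253.6, 40.4]
eef_rot: [[0.05, 0.999, -0.0], [0.999, -0.05, -0.0], [-0.0, -0.0, -1.0]]
wrist_force: [-1.2, -4.0, 0.5]
finger_gap: 42.9
grasp_force: 0.0
```

drive_tool(
  series=[
    [0, 0.06, 0, 0, 0, 0, 0.5],
    [0, 0.06, 0, 0, 0, 0, 0.5],
  ],
)

```text
clock: 16.52
tool_pos: [613.7, 257.3, 40.4]
eef_rot: [[0.05, 0.999, 0.0], [0.999, -0.05, 0.0], [0.0, 0.0, -1.0]]
wrist_force: [-0.3, -3.3, -0.1]
finger_gap: 42.7
grasp_force: 0.0
```

drive_tool(
  series=[
    [0, 0.06, 0, 0, 0, 0, 0.5],
  ],
)

```text
clock: 16.65
tool_pos: [613.7, 259.1, 40.4]
eef_rot: [[0.05, 0.999, 0.0], [0.999, -0.05, 0.0], [0.0, 0.0, -1.0]]
wrist_force: [0.2, -3.7, 0.2]
finger_gap: 42.7
grasp_force: 0.0
```

drive_tool(
  series=[
    [0, 0.05, 0, 0, 0, 0, 0.5],
  ],
)

```text
clock: 16.77
tool_pos: [613.7, 260.7, 40.4]
eef_rot: [[0.049, 0.999, -0.0], [0.999, -0.049, -0.0], [-0.0, -0.0, -1.0]]
wrist_force: [0.4, -3.7, 0.3]
finger_gap: 42.4
grasp_force: 0.0
```

drive_tool(
  series=[
    [0, 0.05, 0, 0, 0, 0, 0.5],
  ],
)

```text
clock: 16.9
tool_pos: [613.7, 262.1, 40.4]
eef_rot: [[0.049, 0.999, -0.0], [0.999, -0.049, -0.0], [-0.0, -0.0, -1.0]]
wrist_force: [-0.4, -2.8, 0.2]
finger_gap: 42.8
grasp_force: 0.0
```

drive_tool(
  series=[
    [0, 0.05, 0, 0, 0, 0, 0.5],
  ],
)

```text
clock: 17.02
tool_pos: [613.7, 263.7, 40.4]
eef_rot: [[0.049, 0.999, 0.0], [0.999, -0.049, 0.0], [0.0, 0.0, -1.0]]
wrist_force: [0.1, -3.0, -0.1]
finger_gap: 42.5
grasp_force: 0.0
```

drive_tool(
  series=[
    [0, 0.05, 0, 0, 0, 0, 0.5],
  ],
)

```text
clock: 17.15
tool_pos: [613.7, 265.2, 40.4]
eef_rot: [[0.049, 0.999, -0.0], [0.999, -0.049, -0.0], [-0.0, -0.0, -1.0]]
wrist_force: [0.4, -4.6, 1.3]
finger_gap: 42.7
grasp_force: 0.0
```

drive_tool(
  series=[
    [0, 0.04, 0, 0, 0, 0, 0.5],
  ],
)

```text
clock: 17.27
tool_pos: [613.8, 265.6, 40.7]
eef_rot: [[0.049, 0.999, 0.0], [0.999, -0.049, -0.001], [-0.001, 0.0, -1.0]]
wrist_force: [-0.5, -8.8, 2.7]
finger_gap: 42.6
grasp_force: 0.0
```

drive_tool(
  series=[
    [0, 0.04, 0, 0, 0, 0, 0.5],
  ],
)

```text
clock: 17.4
tool_pos: [614.1, 266.0, 40.9]
eef_rot: [[0.049, 0.999, 0.0], [0.999, -0.049, -0.002], [-0.002, 0.0, -1.0]]
wrist_force: [-0.2, -12.2, 5.4]
finger_gap: 42.7
grasp_force: 0.0
```

Tin a is home against the plate: force rose from 3.6 N to 12 N with the position stopped. Backing off and lifting to check.

drive_tool(
  series=[
    [0, -0.3, 0, 0, 0, 0, 0.5],
    [0, -0.8, 0, 0, 0, 0, 0.5],
    [0, -0.5, 1, 0, 0, 0, 0.5],
    [0, -0.5, 1, 0, 0, 0, 0.5],
    [0, -0.5, 1, 0, 0, 0, 0.5],
    [-0.7, -1, 0.5, 0, 0, -0.9, 0.5],
    [-0.7, -1, 0, 0, 0, -0.9, 0.5],
    [-0.7, -1, 0, 0, 0, -0.9, 0.5],
    [-0.7, -1, 0, 0, 0, -0.9, 0.5],
    [-0.7, -1, 0, 0, 0, -0.9, 0.5],
    [-0.7, -1, 0, 0, 0, -0.9, 0.5],
    [-0.7, -1, 0, 0, 0, -0.9, 0.5],
  ],
)

```text
clock: 18.9
tool_pos: [465.5, -22.0, 145.4]
eef_rot: [[0.804, 0.595, 0.001], [0.595, -0.804, 0.0], [0.001, 0.0, -1.0]]
wrist_force: [0.4, -0.5, -0.3]
finger_gap: 42.7
grasp_force: 0.0
```

```bash
python3 loc.py 615 312 447 8 456 -153; python3 - <<'E'
from h import *
a=np.load("scene1.npz")["pixels"][120:280,340:480,::-1];b=np.load("side1.npz")["pixels"][90:250,260:400,::-1]
cv2.imwrite("pics/home.png",cv2.resize(cv2.hconcat([a,b]),None,fx=2.5,fy=2.5,interpolation=2))
E
```

```text
scene [615. 312.] (678, (618.0245971679688, 313.85736083984375), 48.20013427734375)
scene [447.   8.] (479, (448.3424377441406, 7.790026664733887), 47.71068572998047)
scene [ 456. -153.] (911, (456.6406555175781, -152.7500762939453), 47.41807556152344)
side [615. 312.] (530, (615.84765625, 313.20709228515625), 48.03792190551758)
side [447.   8.] (763, (447.127197265625, 6.999538898468018), 46.00161361694336)
side [ 456. -153.] (1192, (453.6957092285156, -153.43260192871094), 47.153106689453125)
```

View pics/home.png

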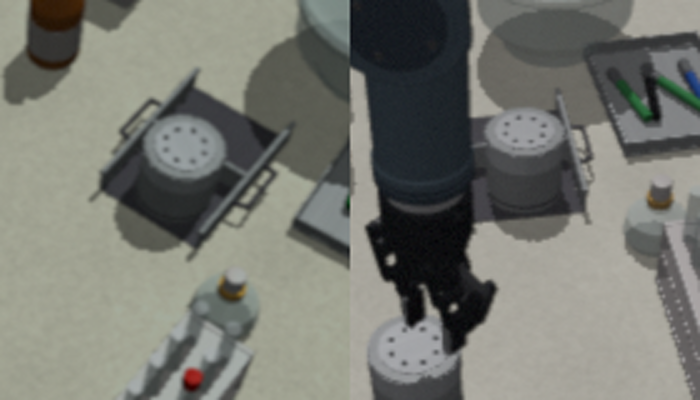

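Both views show tin a in the tray at (617,313), touching the plate. Now the empty tin c at (455,-153).

drive_tool(
  series=[
    [-0.5, -0.8, 0, 0, 0, -0.9, 0.5],
    [-0.5, -0.9, 0, 0, 0, -0.9, 0.5],
    [-0.6, -0.9, 0, 0, 0, -0.9, 0.5],
    [-0.6, -0.9, 0, 0, 0, -0.9, 0.5],
    [-0.5, -0.85, 0, 0, 0, -0.9, 0.5],
    [0, 0, -1, 0, 0, 0, 0.5],
    [0, 0, -1, 0, 0, 0, 0.5],
    [0, 0, -1, 0, 0, 0, 0.5],
    [0, 0, -0.5, 0, 0, 0, 0.5],
    [0, 0, 0, 0, 0, 0, 0.5],
  ],
)

```text
clock: 20.25
tool_pos: [385.0, -150.5, 39.6]
eef_rot: [[1.0, 0.014, -0.002], [0.014, -1.0, 0.002], [-0.002, -0.002, -1.0]]
wrist_force: [0.1, -0.4, 0.3]
finger_gap: 42.7
grasp_force: 0.0
```

drive_tool(
  series=[
    [0.3, -0.05, 0, 0, 0, -0.1, 0.5],
    [0.2, 0, 0, 0, 0, 0, 0.5],
    [0.2, 0, 0, 0, 0, 0, 0.5],
    [0.4, 0, 0, 0, 0, 0, 0.5],
    [0.5, 0, 0, 0, 0, 0, 0.5],
    [0.6, 0, 0, 0, 0, 0, 0.5],
    [0.6, 0, 0, 0, 0, 0, 0.5],
    [0.6, 0, 0, 0, 0, 0, 0.5],
    [0.6, 0, 0, 0, 0, 0, 0.5],
    [0.6, 0, 0, 0, 0, 0, 0.5],
    [0.5, 0, 0, 0, 0, 0, 0.5],
    [0.4, 0, 0, 0, 0, 0, 0.5],
  ],
)

```text
clock: 21.75
tool_pos: [551.7, -152.4, 40.3]
eef_rot: [[1.0, -0.0, -0.0], [-0.0, -1.0, 0.0], [-0.0, -0.0, -1.0]]
wrist_force: [-2.3, -0.2, 0.9]
finger_gap: 42.8
grasp_force: 0.0
```

drive_tool(
  series=[
    [0.3, 0, 0, 0, 0, 0, 0.5],
    [0.1, 0, 0, 0, 0, 0, 0.5],
    [-0.5, 0, 0, 0, 0, 0, 0.5],
    [-0.8, 0, 0, 0, 0, 0, 0.5],
    [0, 0, 0, 0, 0, 0, 0.5],
  ],
)

```text
clock: 22.38
tool_pos: [522.2, -152.2, 40.3]
eef_rot: [[1.0, -0.002, -0.001], [-0.002, -1.0, 0.001], [-0.001, -0.001, -1.0]]
wrist_force: [-0.8, 0.0, -0.4]
finger_gap: 42.7
grasp_force: 0.0
```

```bash
python3 loc.py 612 -153; python3 -c "
from rig import *;print(read_state()['joint_pos'])"
```

```text
scene [ 612. -153.] (1015, (617.6727905273438, -155.07826232910156), 46.30949020385742)
side [ 612. -153.] (1136, (616.2991943359375, -156.0429229736328), 46.54108810424805)
[-4.88107617e-01  4.67993401e-01  1.78292142e+00  2.63960022e-04
  8.89224421e-01  1.08377006e+00]
```

drive_tool(
  series=[
    [0, 0, 1, 0, 0, 0.94, 0.5],
    [0, 0, 1, 0, 0, 0.94, 0.5],
    [0, 0, 1, 0, 0, 0.94, 0.5],
    [0.5, 0.4, 0, 0, 0, 0.94, 0.5],
    [0.5, 0.4, 0, 0, 0, 0.94, 0.5],
    [0.5, 0.4, 0, 0, 0, 0.94, 0.5],
    [0.5, 0.5, 0, 0, 0, 0.94, 0.5],
    [0.5, 0.5, 0, 0, 0, 0.94, 0.5],
    [0.6, 0.4, 0, 0, 0, 0.94, 0.5],
    [0, 0, -1, 0, 0, 0.94, 0.5],
    [0, 0, -1, 0, 0, 0.94, 0.5],
    [0, 0, -1, 0, 0, 0.94, 0.5],
  ],
)

```text
clock: 23.98
tool_pos: [618.0, -74.4, 39.7]
eef_rot: [[-0.008, 1.0, 0.002], [1.0, 0.008, -0.0], [-0.0, 0.002, -1.0]]
wrist_force: [0.0, -0.8, 0.1]
finger_gap: 42.6
grasp_force: 0.0
```

drive_tool(
  series=[
    [0, 0, 0, 0, 0, 0, 0.5],
    [0, 0, 0, 0, 0, 0, 0.5],
  ],
)

```text
clock: 24.22
tool_pos: [617.9, -74.7, 41.5]
eef_rot: [[-0.001, 1.0, 0.002], [1.0, 0.001, -0.0], [-0.0, 0.002, -1.0]]
wrist_force: [0.3, -0.3, 0.6]
finger_gap: 42.9
grasp_force: 0.0
```

drive_tool(
  series=[
    [-0.01, -0.5, -0.05, 0, 0, 0, 0.5],
    [-0.01, -0.3, 0, 0, 0, 0, 0.5],
    [-0.01, -0.2, 0, 0, 0, 0, 0.5],
    [-0.01, -0.4, 0, 0, 0, 0, 0.5],
    [-0.01, -0.5, 0, 0, 0, 0, 0.5],
    [-0.01, -0.6, 0, 0, 0, 0, 0.5],
    [-0.01, -0.6, 0, 0, 0, 0, 0.5],
    [-0.01, -0.6, 0, 0, 0, 0, 0.5],
    [-0.01, -0.6, 0, 0, 0, 0, 0.5],
    [-0.01, -0.6, 0, 0, 0, 0, 0.5],
    [-0.01, -0.6, 0, 0, 0, 0, 0.5],
    [-0.01, -0.6, 0, 0, 0, 0, 0.5],
  ],
)

```text
clock: 25.72
tool_pos: [613.0, -258.7, 38.8]
eef_rot: [[-0.004, 1.0, -0.0], [1.0, 0.004, 0.0], [0.0, -0.0, -1.0]]
wrist_force: [-0.3, 1.5, -0.1]
finger_gap: 42.6
grasp_force: 0.0
```

drive_tool(
  series=[
    [0, -0.6, 0, 0, 0, 0, 0.5],
    [0, -0.5, 0, 0, 0, 0, 0.5],
    [0, -0.4, 0, 0, 0, 0, 0.5],
    [0, -0.2, 0, 0, 0, 0, 0.5],
    [0, 0, 0, 0, 0, 0, 0.5],
  ],
)

```text
clock: 26.35
tool_pos: [613.0, -309.0, 38.8]
eef_rot: [[-0.003, 1.0, -0.0], [1.0, 0.003, -0.0], [-0.0, -0.0, -1.0]]
wrist_force: [0.4, 0.6, 0.4]
finger_gap: 42.8
grasp_force: 0.0
```

drive_tool(
  series=[
    [0, 0.5, 0, 0, 0, 0, 0.5],
    [0, 1, 0, 0, 0, 0, 0.5],
    [0, 0.5, 1, 0, 0, 0, 0.5],
    [0, 0, 1, 0, 0, 0, 0.5],
    [0, 0, 1, 0, 0, 0, 0.5],
    [-0.5, 1, 1, 0, 0, 0, 0.5],
    [-0.5, 1, 0, 0, 0, 0, 0.5],
    [-0.5, 1, 0, 0, 0, 0, 0.5],
    [0, 0, 0, 0, 0, 0, 0.5],
  ],
)

```text
clock: 27.48
tool_pos: [566.6, -153.8, 159.1]
eef_rot: [[-0.008, 1.0, -0.001], [1.0, 0.008, 0.001], [0.001, -0.001, -1.0]]
wrist_force: [-0.7, -0.5, 0.3]
finger_gap: 42.9
grasp_force: 0.0
```

```bash
python3 loc.py 612 -361 615 312 447 8 447 -289; python3 - <<'E'
from h import *
cv2.imwrite("pics/fin.png",np.load("scene1.npz")["pixels"][...,::-1])
E
```

```text
scene [ 612. -361.] (1233, (615.0213012695312, -363.5702819824219), 46.59072494506836)
scene [615. 312.] (669, (619.2777099609375, 312.46429443359375), 47.58720779418945)
scene [447.   8.] (12,)
scene [ 447. -289.] (1039, (448.16632080078125, -290.1701965332031), 47.346710205078125)
side [ 612. -361.] (1762, (614.2550659179688, -365.0058288574219), 46.594058990478516)
side [615. 312.] (133, (601.8464965820312, 298.1367492675781), 37.30380630493164)
side [447.   8.] (880, (446.1632385253906, 6.976146697998047), 46.585845947265625)
side [ 447. -289.] (1574, (445.5209045410156, -289.64996337890625), 46.655845642089844)
```

View pics/fin.png

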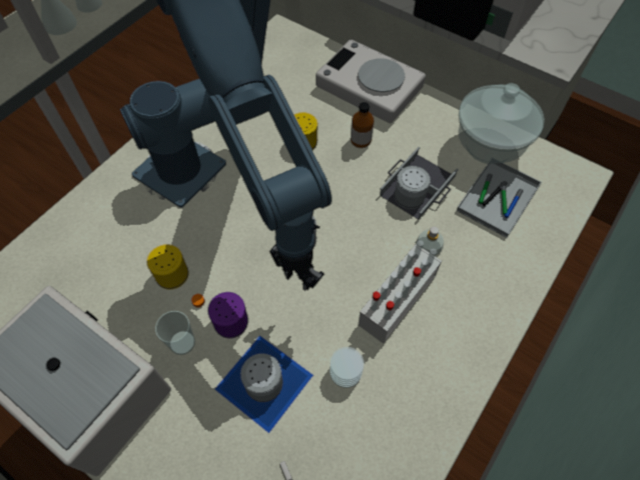

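Tin c is centred on the mat at (262,377), tin a is home in the tray at (414,180), and tin b and the bystanders look undisturbed.

```bash
python3 -c "
from rig import *;print(job_done())"
```

```text
the job is handed in; nothing more can be done
None
```

The job is handed in at about 27 s: the full tin (a) is home against the plate in the oven tray, the empty tin (c) is wholly on the blue mat, and the half-full tin (b) is about 23 mm from where it started; early on, the gripper pressed tin c's lid with up to about 10 N.

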